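Lock the flower press and start its drying timer

ROBOT

A 7-joint arm with a two-finger parallel gripper is mounted at the origin on the work surface. World frame = base frame: x ahead of the robot, y to its left, z up, the work surface at z = 0. Lengths are in m, angles in rad, forces in N, time in s.
With the tool pointing down it reaches from about 0.4 to 0.9 m from the base axis. Payload 5.6 kg.
Tool frame: the origin (TCP) lies on the centre line of the jaws, within the pads' length; the fingertips stand 11 mm ahead of it and the grasp point (between the pads) lies 8 mm behind it; y points along the fingers, z is the direction in which the jaws open and shut, and the axes are right-handed (so a half turn about y gives the same grasp; the last joint's range is limited). The gripper opens to 92 mm and grips with 3 to 60 N. Pads are 20 mm wide; open, the fingers measure 128 mm over their backs; the gripper's body (75 mm by 189 mm) begins 69 mm behind the grasp point.
Start: joints at [1.209, 0.468, -0.012, 1.603, 0.006, 1.071, -0.056], TCP at [0.204, -0.617, 0.226] pointing down, gripper open.
Joint ranges: [-2.53, 2.53], [-0.31, 2.02], [-1.57, 1.55], [0.28, 2.44], [-1.29, 4.43], [0.15, 1.84], [-2.92, 2.92]. Speed limits (rad/s): [2.57, 2.57, 3.14, 3.14, 3.14, 3.14, 3.14].

INTERFACE

Orientations are given as a unit quaternion [x, y, z, w].
In Python, from workcell import robot, snapshot, order gives the robot as it stands.
- The arm moves only by the tool carry_out, never from a script. Its argument "commands" is one flat list of numbers, 6 for each row, row after row: the shift along the tool's x, y, z in units of 0.12 m (1.0 is 0.12 m), then the turn, a rotation vector about the tool's x, y, z in units of 2 pi rad (1.0 is 2 pi rad). A call has 1 to 20 rows; each row is the pose to reach, as a shift and turn from the pose measured when the call began, along the tool's axes at that moment, turning the shorter way round; what a row does not reach only later rows make up. A row lasts 1/12 s, in which the tool goes at most 41.7 mm and 7.16 degrees, less where a joint would pass 70% of its speed; a pose out of reach is approached as far as the arm can. A call with a number of a shift or a turn outside -1 to 1 is refused whole. A call with a gripper value outside its range is refused whole. "claw" is the gripper command: -1 is fully open, 1 is shut, values between are in proportion, set as the call begins (left out, the last holds). The fingers move at their own pace and stop on an object; "squeeze" is the grip in N (left out, the last holds). Time passes only in rows, so rows that repeat a pose let the fingers close. It gives the time, the measured TCP pose, the force and the opening at its end, in the units of the state.
- robot.observe(): the state, without advancing time (a new reading comes with each control period).
- snapshot(name): name is "scene" or "top" or "wrist"; returns a dict with "color" (420x560x3 uint8, blue, green, red), "fx", "fy", "cx", "cy" (pixels), "k1" (the pictures are not rectified: a ray, as slopes to the right and down, at radius r is drawn at 1 + k1 r^2 times it, then the intrinsics apply), "extrinsics" (4x4, takes a point from camera to world coordinates). Camera axes: x right, y up, looking along -z (the intrinsics and any distortion apply to the point x, -y, -z); pixel columns grow to the right and rows downward; lengths in m; the calibration is good to about 2 mm. A picture is of the moment at which its call begins. There is no depth.
- order.job_done(): hands the job in, once; it reports no verdict.
The state is a dict: "time_s": time; "joints": joint angles; "qvel": joint speeds; "joint_efforts": joint torques, N m; "tool_pos": TCP position; "tcp_rot": TCP orientation; "contact_force": force on the tool from outside, world axes, zero at the start; "ft_torque": the same for the moment, N m; "grip_width": finger opening in m.
Only numpy, scipy, OpenCV 4.12 (cv2) and the standard library are available. Lean on these libraries where they do the work, as an engineer would, in place of code of your own. Each camera call takes 0.05 s, during which the arm holds its last target. There are 200 camera calls.

TASK

Lock the flower press and start its drying timer: push the blue-capped catch down until it is fully home, then push the white-capped catch down fully home, then press the green start button on the timer console right in and let it come back out. Do not press the red or yellow button, and pick nothing up: leave everything else where it stands.

Things in the scene. Friction and masses are not known exactly. Their poses are not given: they have to be found in the camera images.
- catch_blue (a joint): travel of the blue-capped push catch, m: 0 = fully up, 0.014 = fully home (cap resting on its collar); grows as it is pushed down. It resists with about 5 N of friction, does not spring back, and stays where it is left; it starts at 0 to 0.003
- catch_blue_top (a point): centre of the top face of the blue cap (round, 30 mm diameter, 12 mm thick) of one of the two push catches on the steel strap over the flower press; it moves straight down with the cap. z up. With the catch fully up this point is 144 mm above the table, fully home 130 mm. The dark steel collar below is 38 mm in diameter
- catch_white (a joint): travel of the white-capped push catch, same meaning, friction and range as catch_blue
- catch_white_top (a point): centre of the top face of the white cap; in all other ways like the blue one. The blue and white catches stand 224 mm apart on the strap, and which is at which end varies
- start (a joint): travel of the green start button, m: 0 = out, 0.006 = fully in; a spring returns it; about 5 N holds it fully in
- start_top (a point): centre of the top face of the green start button (round, 28 mm diameter, pressed straight down, in a black round housing 44 mm in diameter) on the grey timer console; z up. Out, it is 67 mm above the table, fully in 61 mm; the housing rim is at 57 mm
- stop (a joint): travel of the red button, m, as for start; not to be pressed
- stop_top (a point): centre of the top face of the red button, same size as the green one. The three buttons stand in a row 60 mm apart, in varying order
- lamp (a joint): travel of the yellow button, m, as for start; not to be pressed
- lamp_top (a point): centre of the top face of the yellow button, same size as the green one
- press: fixed flower press: wooden base 220 x 300 x 28 mm, a stack of card and paper, a pale top board 200 x 280 mm whose top is 100 mm above the table, and a 34 mm wide, 6 mm thick steel strap over it along the press's y with a push catch 112 mm either side of the middle. Four 8 mm steel rods at x = +-90, y = +-129 mm reach 135 mm above the table. Origin: centre of the underside; z up
- console: fixed grey timer console 130 x 200 x 45 mm high with a dark display and three buttons in a row along its y, 22 mm to the -x side of its middle. Origin: centre of the underside; z up
- weight: loose brass knob weight, 44 mm diameter, 46 mm high, standing on the press's top board; origin under its centre
- tape: loose roll of paper tape lying flat, 64 mm outside diameter, 18 mm high, near the console; origin under its centre
- brush: loose small brush lying on the table near the press, 160 mm long along its x; origin under its middle
- jar: loose amber jar with a metal cap, 60 mm diameter, 85 mm high, standing near the console; origin under its centre
- block: loose pale wooden block 70 x 100 x 30 mm lying near the console; origin under its centre

How it is judged:
By the outcome, as a careful person would: the job done as asked, in the order asked, and still so for the second after the job is handed in, with the robot touching nothing.
It also fails if it takes over 48 s, if anything falls off the work surface, if the arm or the gripper's body presses on something with over 40 N, if the wrist force passes 120 N, or if a joint passes its speed limit or range.

## Working session

There is one attempt and no reset: what is moved stays moved. The work goes in short steps, Python scripts to look and compute and a tool call to move; the robot and the scene stay as the last step left them, time stands still between calls to the robot, and variables do not carry over. Pictures are saved under pics/ and viewed, about 8 in all and at most 12, crops included, and the job is handed in when it is done.

Besides the shell and the picture viewer there is one more tool, called after "Request:" by a JSON object that holds its "op" and its "data". carry_out: Moves the arm, as the interface text tells. Its arguments: {"type":"object","properties":{"commands":{"type":"array"},"claw":{"type":"number"},"squeeze":{"type":"number"}},"required":["commands"]}

```bash
mkdir -p pics; ls
python3 - <<'E'
from workcell import robot,snapshot
import cv2,numpy as np
s=robot.observe()
for k in s: print(k,np.round(s[k],4))
for n in("scene","top"):
    d=snapshot(n); cv2.imwrite(f"pics/{n}0.png",d["color"])
    print(n,d["fx"],d["fy"],d["cx"],d["cy"],d["k1"],np.round(d["extrinsics"],3).tolist())
E
```

```text
pics
time_s 0.0
joints [ 1.209   0.4684 -0.0116  1.6036  0.006   1.0714 -0.0563]
qvel [ 0.0004 -0.0014  0.     -0.001   0.0018 -0.002  -0.0009]
joint_efforts [ 3.00000e-04 -5.20566e+01 -1.21000e-02 -2.43748e+01 -5.65000e-02
  1.73000e-02  1.00000e-04]
tool_pos [ 0.2035 -0.6167  0.2246]
tcp_rot [-0.1124  0.6987 -0.6975  0.1121]
contact_force [-0.9349  0.6066 -0.523 ]
ft_torque [ 0.0449 -0.0364 -0.0122]
grip_width 0.0922
scene 400.90940161888994 400.90940161888994 283.59332881800424 210.73495867402622 0.020553442116095836 [[-0.038, -0.676, 0.736, 1.137], [0.999, -0.011, 0.042, 0.018], [-0.02, 0.737, 0.675, 0.688], [0.0, 0.0, 0.0, 1.0]]
top 384.9223266560813 384.9223266560813 278.5564699779455 205.11682011090238 -0.10563169772264415 [[0.027, 0.987, -0.156, 0.402], [-1.0, 0.025, -0.013, -0.043], [-0.009, 0.156, 0.988, 0.955], [0.0, 0.0, 0.0, 1.0]]
```

View pics/top0.png

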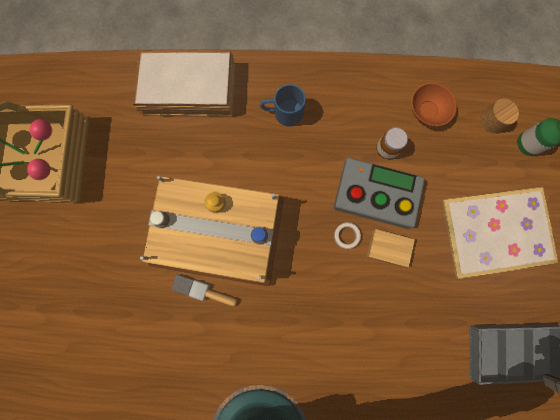

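View pics/scene0.png

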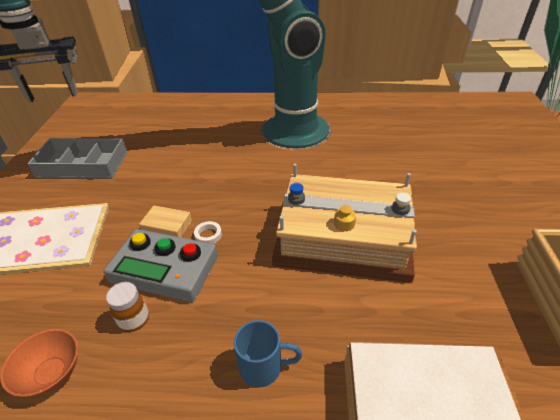

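The top view shows white at (159,219), blue (259,235), red (357,193), green (381,199) and yellow (405,205). The scene view shows blue at (297,188), white (403,200) and green (165,244). Next I segment the tops and project them onto their known heights.

```bash
cat > h.py <<'E'
import cv2,numpy as np
from scipy.spatial.transform import Rotation as R
def ray(d,u,v):
    K=np.array([[d["fx"],0,d["cx"]],[0,d["fy"],d["cy"]],[0,0,1]])
    p=cv2.undistortPoints(np.array([[[u,v]]],float),K,np.array([d["k1"],0,0,0,0.]))[0,0]
    E=np.array(d["extrinsics"]); return E[:3,3],E[:3,:3]@np.array([p[0],-p[1],-1])
def onz(d,u,v,z):
    o,r=ray(d,u,v); return o+r*(z-o[2])/r[2]
def proj(d,P):
    E=np.array(d["extrinsics"]); c=E[:3,:3].T@(np.array(P)-E[:3,3]); x,y=c[0]/-c[2],-c[1]/-c[2]
    k=1+d["k1"]*(x*x+y*y); return d["cx"]+d["fx"]*x*k,d["cy"]+d["fy"]*y*k
def move(s,target):  # tool-axis shift in units of 0.12 m
    return R.from_quat(s["tcp_rot"]).inv().apply(np.array(target)-s["tool_pos"])/0.12
E
python3 - <<'E'
from h import *
from workcell import robot,snapshot
px={"top":dict(white=(159,218,.143),blue=(259,235,.143),red=(357,193,.067),green=(381,199,.067),yellow=(405,205,.067)),
"scene":dict(white=(403,200,.143),blue=(297,188,.143),red=(190,250,.067),green=(165,244,.067),yellow=(140,239,.067))}
for n in px:
    d=snapshot(n)
    for k,(u,v,z) in px[n].items(): print(n,k,np.round(onz(d,u,v,z),4))
    c=d["color"]; b=[(130,195,300,260),(335,170,425,225)] if n=="top" else [(270,170,430,220),(120,220,220,265)]
    cv2.imwrite(f"pics/{n}1.png",np.vstack([cv2.resize(c[y0:y1,x0:x1],(640,270),interpolation=2) for x0,y0,x1,y1 in b]))
print(R.from_quat(robot.observe()["tcp_rot"]).as_matrix().round(3))
E
```

```text
top white [0.4956 0.2244 0.143 ]
top blue [0.4654 0.0075 0.143 ]
top red [ 0.5759 -0.2149  0.067 ]
top green [ 0.5631 -0.2717  0.067 ]
top yellow [ 0.5503 -0.3289  0.067 ]
scene white [0.506  0.2284 0.143 ]
scene blue [0.4698 0.0107 0.143 ]
scene red [ 0.5835 -0.2105  0.067 ]
scene green [ 0.5676 -0.2672  0.067 ]
scene yellow [ 0.554  -0.3249  0.067 ]
[[-0.95  -0.     0.313]
 [-0.313  0.001 -0.95 ]
 [ 0.    -1.    -0.001]]
```

View pics/top1.png

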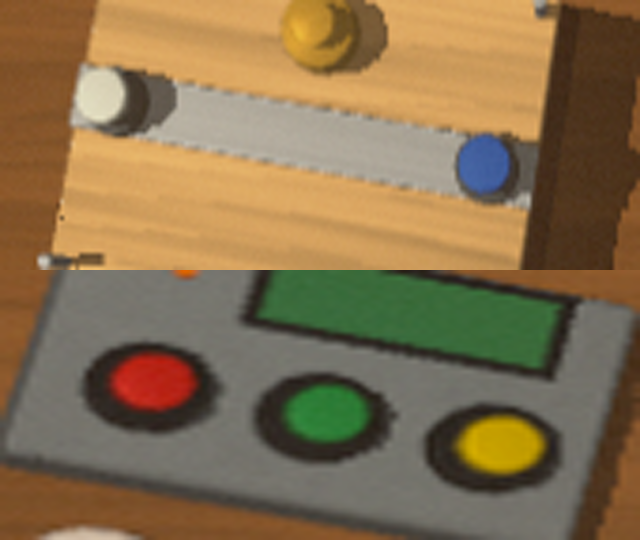

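The crop agrees: blue is at about (258.8,234.7), white (156.6,218) and green (381,199). The 223.6 mm catch spacing also fits. I take blue at (0.467,0.009), white (0.499,0.228) and green (0.565,-0.270), then shut the jaws and set out for blue.

Request:
{"op": "carry_out", "data": {"commands": [-0.82, 0, -0.5, 0, 0, 0, -0.82, 0, -0.5, 0, 0, 0, -0.82, 0, -0.5, 0, 0, 0, -0.82, 0, -0.5, 0, 0, 0, -0.82, 0, -0.5, 0, 0, 0], "claw": 1, "squeeze": 10}}

```text
time_s: 0.62
tool_pos: [0.2801, -0.5276, 0.2252]
tcp_rot: [-0.114, 0.698, -0.697, 0.114]
contact_force: [-0.1, -0.2, -0.2]
grip_width: 0.0608
```

Request:
{"op": "carry_out", "data": {"commands": [-0.82, 0, -0.5, 0, 0, 0, -0.82, 0, -0.5, 0, 0, 0, -0.82, 0, -0.5, 0, 0, 0, -0.82, 0, -0.5, 0, 0, 0, -0.82, 0, -0.5, 0, 0, 0]}}

```text
time_s: 1.03
tool_pos: [0.355, -0.4391, 0.2254]
tcp_rot: [-0.115, 0.698, -0.697, 0.115]
contact_force: [0.2, -1.8, 0.4]
grip_width: 0.0275
```

Request:
{"op": "carry_out", "data": {"commands": [-0.82, 0, -0.5, 0, 0, 0, -0.82, 0, -0.5, 0, 0, 0, -0.82, 0, -0.5, 0, 0, 0, -0.82, 0, -0.5, 0, 0, 0, -0.82, 0, -0.5, 0, 0, 0]}}

```text
time_s: 1.45
tool_pos: [0.4291, -0.3516, 0.2254]
tcp_rot: [-0.115, 0.698, -0.698, 0.115]
contact_force: [0.3, -1.1, -0.1]
grip_width: 0.0001
```

Request:
{"op": "carry_out", "data": {"commands": [-0.82, 0, -0.5, 0, 0, 0, -0.82, 0, -0.5, 0, 0, 0, -0.82, 0, -0.5, 0, 0, 0, -0.82, 0, -0.5, 0, 0, 0, -0.82, 0, -0.5, 0, 0, 0]}}

```text
time_s: 1.87
tool_pos: [0.5028, -0.2647, 0.2251]
tcp_rot: [0.115, -0.698, 0.698, -0.114]
contact_force: [-0.1, -1.0, 0.1]
grip_width: 0.0005
```

Request:
{"op": "carry_out", "data": {"commands": [-0.145, 0, -0.76, 0, 0, 0, -0.145, 0, -0.76, 0, 0, 0, -0.145, 0, -0.76, 0, 0, 0, -0.145, 0, -0.76, 0, 0, 0, -0.145, 0, -0.76, 0, 0, 0]}}

```text
time_s: 2.28
tool_pos: [0.4894, -0.1759, 0.2254]
tcp_rot: [0.114, -0.697, 0.699, -0.113]
contact_force: [-0.1, -0.7, 0.9]
grip_width: 0.0005
```

Request:
{"op": "carry_out", "data": {"commands": [-0.145, 0, -0.76, 0, 0, 0, -0.145, 0, -0.76, 0, 0, 0, -0.145, 0, -0.76, 0, 0, 0, -0.145, 0, -0.76, 0, 0, 0, -0.145, 0, -0.76, 0, 0, 0]}}

```text
time_s: 2.7
tool_pos: [0.4774, -0.0868, 0.2253]
tcp_rot: [0.113, -0.697, 0.699, -0.112]
contact_force: [0.3, -0.7, -0.2]
grip_width: 0.0006
```

Request:
{"op": "carry_out", "data": {"commands": [-0.145, 0, -0.76, 0, 0, 0, -0.145, 0, -0.76, 0, 0, 0, -0.145, 0, -0.76, 0, 0, 0, -0.145, 0, -0.76, 0, 0, 0, -0.145, 0, -0.76, 0, 0, 0]}}

```text
time_s: 3.12
tool_pos: [0.4661, 0.0028, 0.225]
tcp_rot: [0.111, -0.697, 0.7, -0.111]
contact_force: [-0.0, -0.6, 1.2]
grip_width: 0.0005
```

Run:
```python
from h import *
from workcell import robot,snapshot
d=snapshot("wrist"); s=robot.observe(); print(s["time_s"],s["tool_pos"],s["contact_force"])
c=d["color"].copy()
for P in [(.467,.009,.143),(.499,.228,.143),tuple(s["tool_pos"]-[0,0,.011])]:
    p=proj(d,P); print(np.round(p,1)); cv2.drawMarker(c,(int(np.clip(p[0],-999,999)),int(np.clip(p[1],-999,999))),(255,0,255),0,12)
cv2.imwrite("pics/w1.png",c)
print(move(s,(.467,.009,.165)).round(3))
```

```text
3.1667 [0.46601775 0.0023487  0.22488922] [0.41418496 0.64057539 0.41426421]
[274.  216.1]
[-22.5  73.9]
[283.  257.2]
[-0.026  0.499 -0.052]
```

View pics/w1.png

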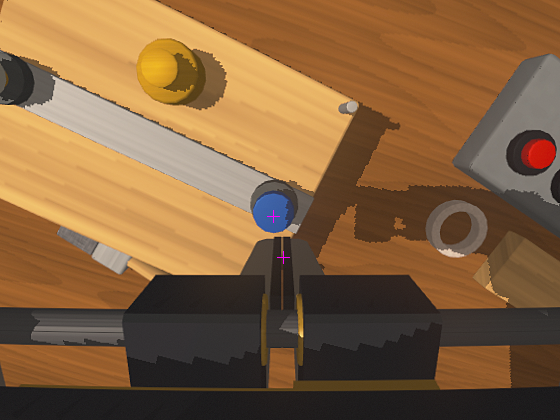

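The wrist view shows the blue cap at (272,212), with the weight and rods well clear. The projection was 4 px off, which means about +3 mm toward +x. I correct for that and come down.

Request:
{"op": "carry_out", "data": {"commands": [-0.045, 0, -0.055, 0, 0, 0, -0.045, 0.2, -0.055, 0, 0, 0, -0.045, 0.4, -0.055, 0, 0, 0, -0.045, 0.52, -0.055, 0, 0, 0, -0.045, 0.52, -0.055, 0, 0, 0, -0.045, 0.52, -0.055, 0, 0, 0]}}

```text
time_s: 3.67
tool_pos: [0.4692, 0.0091, 0.162]
tcp_rot: [0.111, -0.697, 0.7, -0.109]
contact_force: [0.4, 0.9, 0.6]
grip_width: 0.0003
```

Request:
{"op": "carry_out", "data": {"commands": [0, 0.02, 0, 0, 0, 0, 0, 0.04, 0, 0, 0, 0, 0, 0.06, 0, 0, 0, 0, 0, 0.08, 0, 0, 0, 0, 0, 0.1, 0, 0, 0, 0, 0, 0.12, 0, 0, 0, 0, 0, 0.13, 0, 0, 0, 0, 0, 0.13, 0, 0, 0, 0]}}

```text
time_s: 4.33
tool_pos: [0.4697, 0.0089, 0.1465]
tcp_rot: [0.111, -0.697, 0.7, -0.11]
contact_force: [1.2, -0.8, 3.3]
grip_width: 0.0002
```

Request:
{"op": "carry_out", "data": {"commands": [0, 0.015, 0, 0, 0, 0, 0, 0.03, 0, 0, 0, 0, 0, 0.04, 0, 0, 0, 0, 0, 0.05, 0, 0, 0, 0, 0, 0.05, 0, 0, 0, 0]}}

```text
time_s: 4.75
tool_pos: [0.4699, 0.0089, 0.1413]
tcp_rot: [0.111, -0.697, 0.7, -0.11]
contact_force: [-2.3, -1.4, 13.2]
grip_width: 0.0004
```

Request:
{"op": "carry_out", "data": {"commands": [0, 0.01, 0, 0, 0, 0, 0, 0.015, 0, 0, 0, 0, 0, 0.02, 0, 0, 0, 0, 0, 0.02, 0, 0, 0, 0]}}

```text
time_s: 5.08
tool_pos: [0.4701, 0.0089, 0.1412]
tcp_rot: [0.111, -0.696, 0.7, -0.11]
contact_force: [-8.3, -1.2, 27.5]
grip_width: 0.0004
```

Blue is home: z stopped dead at 0.1412 while the force rose to 27 N. Now I lift and go to white.

Request:
{"op": "carry_out", "data": {"commands": [0, -0.2, 0, 0, 0, 0, 0, -0.5, 0, 0, 0, 0, 0, -0.65, 0, 0, 0, 0, 0, -0.65, 0, 0, 0, 0]}}

```text
time_s: 5.42
tool_pos: [0.4721, 0.0099, 0.2224]
tcp_rot: [0.108, -0.696, 0.701, -0.112]
contact_force: [1.4, -0.2, 0.4]
grip_width: 0.0001
```

Request:
{"op": "carry_out", "data": {"commands": [-0.41, 0, -0.84, 0, 0, 0, -0.41, 0, -0.84, 0, 0, 0, -0.41, 0, -0.84, 0, 0, 0, -0.41, 0, -0.84, 0, 0, 0, -0.41, 0, -0.84, 0, 0, 0]}}

```text
time_s: 5.83
tool_pos: [0.4868, 0.1226, 0.2203]
tcp_rot: [0.111, -0.696, 0.7, -0.112]
contact_force: [0.5, -1.1, -0.3]
grip_width: 0.0006
```

Request:
{"op": "carry_out", "data": {"commands": [-0.41, 0, -0.84, 0, 0, 0, -0.41, 0, -0.84, 0, 0, 0, -0.41, 0, -0.84, 0, 0, 0, -0.41, 0, -0.84, 0, 0, 0, -0.41, 0, -0.84, 0, 0, 0, -0.41, 0, -0.84, 0, 0, 0]}}

```text
time_s: 6.33
tool_pos: [0.5018, 0.2314, 0.2185]
tcp_rot: [0.111, -0.696, 0.701, -0.111]
contact_force: [0.6, -0.5, 0.3]
grip_width: 0.0003
```

Run:
```python
from h import *
from workcell import robot,snapshot
d=snapshot("wrist"); s=robot.observe(); print(s["time_s"],s["tool_pos"],s["contact_force"])
c=d["color"].copy(); P=(.501,.231,.143)
p=proj(d,P); print(np.round(p,1)); cv2.drawMarker(c,(int(p[0]),int(p[1])),(255,0,255),0,8)
cv2.imwrite("pics/w2.png",c)
print(move(s,P[:2]+(.165,)).round(3)); print("per px",onz(d,p[0]+1,p[1],.143)-P,onz(d,p[0],p[1]+1,.143)-P)
```

```text
6.3833 [0.50207524 0.2310914  0.21885555] [0.11808335 0.69786067 0.13271438]
[281.7 223.7]
[ 0.008  0.449 -0.005]
per px [ 0.0002152 -0.000664   0.       ] [-6.91304024e-04 -2.25472774e-04 -2.77555756e-17]
```

View pics/w2.png

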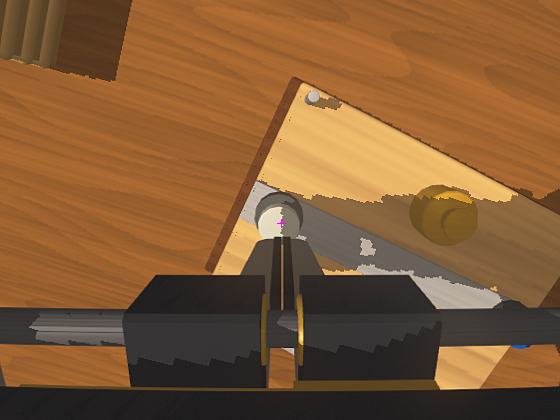

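The white cap is centred near (279,226), within 2 mm of the estimate, and the board and rods are clear. I come down on it.

Request:
{"op": "carry_out", "data": {"commands": [0.02, 0, -0.015, 0, 0, 0, 0.02, 0.2, -0.015, 0, 0, 0, 0.02, 0.4, -0.015, 0, 0, 0, 0.02, 0.47, -0.015, 0, 0, 0, 0.02, 0.47, -0.015, 0, 0, 0, 0.02, 0.47, -0.015, 0, 0, 0]}}

```text
time_s: 6.88
tool_pos: [0.4995, 0.2309, 0.1627]
tcp_rot: [0.11, -0.696, 0.701, -0.11]
contact_force: [-0.3, 1.0, 0.0]
grip_width: 0.0006
```

Request:
{"op": "carry_out", "data": {"commands": [0, 0.02, 0, 0, 0, 0, 0, 0.04, 0, 0, 0, 0, 0, 0.06, 0, 0, 0, 0, 0, 0.08, 0, 0, 0, 0, 0, 0.1, 0, 0, 0, 0, 0, 0.12, 0, 0, 0, 0, 0, 0.13, 0, 0, 0, 0, 0, 0.13, 0, 0, 0, 0]}}

```text
time_s: 7.55
tool_pos: [0.4998, 0.231, 0.1472]
tcp_rot: [0.11, -0.696, 0.701, -0.111]
contact_force: [-1.2, 0.2, 1.3]
grip_width: 0.0004
```

Request:
{"op": "carry_out", "data": {"commands": [0, 0.015, 0, 0, 0, 0, 0, 0.03, 0, 0, 0, 0, 0, 0.04, 0, 0, 0, 0, 0, 0.04, 0, 0, 0, 0]}}

```text
time_s: 7.88
tool_pos: [0.4998, 0.231, 0.1421]
tcp_rot: [0.11, -0.696, 0.701, -0.111]
contact_force: [-0.2, -0.4, 1.9]
grip_width: 0.0004
```

Request:
{"op": "carry_out", "data": {"commands": [0, 0.01, 0, 0, 0, 0, 0, 0.02, 0, 0, 0, 0, 0, 0.03, 0, 0, 0, 0, 0, 0.03, 0, 0, 0, 0]}}

```text
time_s: 8.22
tool_pos: [0.5001, 0.2312, 0.1412]
tcp_rot: [0.11, -0.695, 0.702, -0.111]
contact_force: [-6.6, -4.2, 23.9]
grip_width: 0.0004
```

White is home, stopped at the same height (0.1412) with 24 N. Now I lift and go to the green button.

Request:
{"op": "carry_out", "data": {"commands": [0, -0.2, 0, 0, 0, 0, 0, -0.5, 0, 0, 0, 0, 0, -0.65, 0, 0, 0, 0, 0, -0.65, 0, 0, 0, 0]}}

```text
time_s: 8.55
tool_pos: [0.5017, 0.2331, 0.2229]
tcp_rot: [0.107, -0.696, 0.701, -0.113]
contact_force: [1.1, -0.1, 0.2]
grip_width: 0.0007
```

Request:
{"op": "carry_out", "data": {"commands": [0.15, 0, 0.83, 0, 0, 0, 0.15, 0, 0.83, 0, 0, 0, 0.15, 0, 0.83, 0, 0, 0, 0.15, 0, 0.83, 0, 0, 0, 0.15, 0, 0.83, 0, 0, 0]}}

```text
time_s: 8.97
tool_pos: [0.5148, 0.1318, 0.2225]
tcp_rot: [0.107, -0.696, 0.701, -0.112]
contact_force: [-0.2, 1.0, 0.2]
grip_width: 0.0008
```

Request:
{"op": "carry_out", "data": {"commands": [0.15, 0, 0.83, 0, 0, 0, 0.15, 0, 0.83, 0, 0, 0, 0.15, 0, 0.83, 0, 0, 0, 0.15, 0, 0.83, 0, 0, 0, 0.15, 0, 0.83, 0, 0, 0]}}

```text
time_s: 9.38
tool_pos: [0.5279, 0.0322, 0.2223]
tcp_rot: [0.107, -0.697, 0.701, -0.111]
contact_force: [0.0, 0.9, -0.2]
grip_width: 0.0006
```

Request:
{"op": "carry_out", "data": {"commands": [0.15, 0, 0.83, 0, 0, 0, 0.15, 0, 0.83, 0, 0, 0, 0.15, 0, 0.83, 0, 0, 0, 0.15, 0, 0.83, 0, 0, 0, 0.15, 0, 0.83, 0, 0, 0]}}

```text
time_s: 9.8
tool_pos: [0.5412, -0.066, 0.2224]
tcp_rot: [0.108, -0.697, 0.7, -0.112]
contact_force: [-0.7, 1.3, -0.9]
grip_width: 0.0005
```

Request:
{"op": "carry_out", "data": {"commands": [0.15, 0, 0.83, 0, 0, 0, 0.15, 0, 0.83, 0, 0, 0, 0.15, 0, 0.83, 0, 0, 0, 0.15, 0, 0.83, 0, 0, 0, 0.15, 0, 0.83, 0, 0, 0]}}

```text
time_s: 10.22
tool_pos: [0.5551, -0.1634, 0.2224]
tcp_rot: [0.109, -0.698, 0.699, -0.113]
contact_force: [0.4, 0.3, -0.0]
grip_width: 0.0006
```

Request:
{"op": "carry_out", "data": {"commands": [0.18, 0, 0.87, 0, 0, 0, 0.18, 0, 0.87, 0, 0, 0, 0.18, 0, 0.87, 0, 0, 0, 0.18, 0, 0.87, 0, 0, 0, 0.18, 0.3, 0.87, 0, 0, 0, 0.18, 0.5, 0.87, 0, 0, 0, 0.18, 0.5, 0.87, 0, 0, 0, 0.18, 0.5, 0.87, 0, 0, 0]}}

```text
time_s: 10.88
tool_pos: [0.5676, -0.2653, 0.1619]
tcp_rot: [-0.111, 0.698, -0.698, 0.114]
contact_force: [0.7, 0.7, 1.7]
grip_width: 0.0007
```

Run:
```python
from h import *
from workcell import robot,snapshot
d=snapshot("wrist"); s=robot.observe(); print(s["time_s"],s["tool_pos"],s["contact_force"])
c=d["color"].copy(); P=(.566,-.269,.067)
p=proj(d,P); print(np.round(p,1)); cv2.drawMarker(c,(int(p[0]),int(p[1])),(255,0,255),0,8)
cv2.imwrite("pics/w3.png",c)
print(move(s,P[:2]+(.09,)).round(3)); print("per px",onz(d,p[0]+1,p[1],.067)-P,onz(d,p[0],p[1]+1,.067)-P)
```

```text
10.9333 [ 0.56856611 -0.26645537  0.16354297] [-0.23278044 -0.20449111  0.96628177]
[286.3 219.3]
[0.031 0.613 0.012]
per px [ 0.00023724 -0.00071489  0.        ] [-0.00074067 -0.00024805  0.        ]
```

View pics/w3.png

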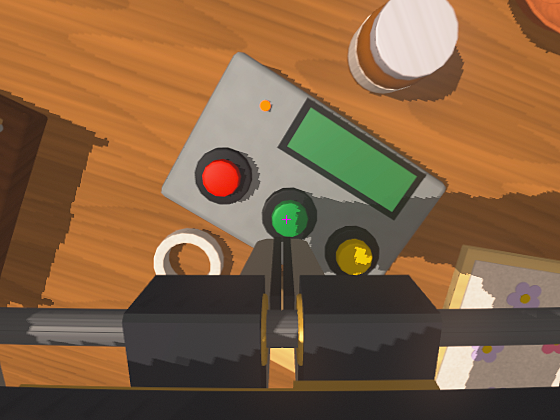

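The green button is centred near (289,218), within 2 mm of the estimate. Red at (221,179) and yellow at (354,257) are well clear of the closed tips. I come down on green.

Request:
{"op": "carry_out", "data": {"commands": [0.02, 0, 0.025, 0, 0, 0, 0.02, 0.2, 0.025, 0, 0, 0, 0.02, 0.4, 0.025, 0, 0, 0, 0.02, 0.58, 0.025, 0, 0, 0, 0.02, 0.62, 0.025, 0, 0, 0, 0.02, 0.62, 0.025, 0, 0, 0, 0.02, 0.62, 0.025, 0, 0, 0]}}

```text
time_s: 11.52
tool_pos: [0.5689, -0.2701, 0.0909]
tcp_rot: [0.109, -0.697, 0.699, -0.115]
contact_force: [0.1, -0.5, 0.1]
grip_width: 0.0007
```

Request:
{"op": "carry_out", "data": {"commands": [0, 0.04, 0, 0, 0, 0, 0, 0.07, 0, 0, 0, 0, 0, 0.09, 0, 0, 0, 0, 0, 0.11, 0, 0, 0, 0, 0, 0.13, 0, 0, 0, 0, 0, 0.15, 0, 0, 0, 0, 0, 0.15, 0, 0, 0, 0]}}

```text
time_s: 12.1
tool_pos: [0.5693, -0.2703, 0.073]
tcp_rot: [0.109, -0.697, 0.699, -0.116]
contact_force: [-1.3, 0.3, 4.1]
grip_width: 0.0006
```

Request:
{"op": "carry_out", "data": {"commands": [0, 0.01, 0, 0, 0, 0, 0, 0.02, 0, 0, 0, 0, 0, 0.02, 0, 0, 0, 0]}}

```text
time_s: 12.35
tool_pos: [0.5695, -0.2703, 0.0723]
tcp_rot: [0.109, -0.697, 0.699, -0.115]
contact_force: [-4.2, 1.9, 13.4]
grip_width: 0.0006
```

Request:
{"op": "carry_out", "data": {"commands": [0, 0.01, 0, 0, 0, 0, 0, 0.015, 0, 0, 0, 0, 0, 0.015, 0, 0, 0, 0]}}

```text
time_s: 12.6
tool_pos: [0.5694, -0.2703, 0.0723]
tcp_rot: [0.109, -0.697, 0.699, -0.115]
contact_force: [-4.6, 1.4, 14.8]
grip_width: 0.0002
```

Request:
{"op": "carry_out", "data": {"commands": [0, -0.1, 0, 0, 0, 0, 0, -0.4, 0, 0, 0, 0, 0, -0.7, 0, 0, 0, 0, 0, -1, 0, 0, 0, 0, 0, -1, 0, 0, 0, 0, 0, -1, 0, 0, 0, 0]}}

```text
time_s: 13.1
tool_pos: [0.5696, -0.2706, 0.195]
tcp_rot: [0.108, -0.696, 0.7, -0.117]
contact_force: [0.1, 0.1, -0.7]
grip_width: 0.0005
```

Run:
```python
from h import *
from workcell import robot,snapshot
s=robot.observe(); print(s["time_s"],s["tool_pos"],s["contact_force"])
a=snapshot("scene")["color"]; 
cv2.imwrite("pics/end.png",np.vstack([cv2.resize(a[160:270,90:430],(800,259)),cv2.resize(cv2.imread("pics/scene0.png")[160:270,90:430],(800,259))]))
```

```text
13.1 [ 0.56964942 -0.27060009  0.1949586 ] [ 0.06329505  0.14207574 -0.72246637]
```

View pics/end.png

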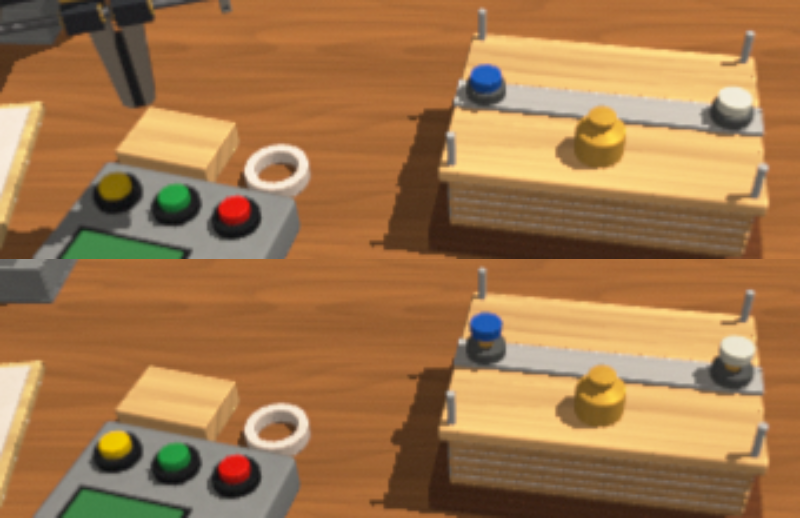

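The "after" picture (upper half) shows both caps down on their collars, the green button back out, and everything else where it was. I hand the job in.

```bash
python3 -c "
from workcell import order; print(order.job_done())"
```

```text
the job is handed in; nothing more can be done
None
```

The press is locked and the timer started, in the order you asked. I pushed the blue catch home, then the white one, then pressed the green button right in and let it back out. All of it was done with the closed fingertips, and I handed the job in at about 13 s.

- **Catches:** both stopped hard at the same height, with the fingertips at about 130 mm, at 27 N (blue) and 24 N (white).
- **Green button:** it bottomed with the fingertips at about 61 mm and 15 N.
- **Final picture:** both caps sit on their collars and the green button is out again. The red and yellow buttons, the weight, the tape and the block look unmoved. The crop did not cover the brush or the jar.
- **Force at hand-in:** the tool force was back to about zero, with the arm clear above the console.
- **Disagreement between cameras:** their first position estimates differed by 4–10 mm. I settled this with close looks from the wrist camera before each push. No other check failed.

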